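# Set up the colour card on the deck table's folding stand

## Task

Get the table ready for photographing the filters: first move the white sample dish that lies on the folded stand, keeping it level, onto the empty yellow ring on the black mat. Then swing the stand's orange back up by its black tab until it snaps fully open, and stand the white card with the coloured patches on its short edge on the stand's ledge, centred, behind the two orange stops and leaning squarely on the back with the patches facing out. Set the dish and the card down rather than dropping them, let go of everything, and do not knock or shift the other things on the table.

Things in the scene. Friction and masses are not known exactly. Their poses are not given: they have to be found in the camera images.
- stand: Folding stand, fixed. Aluminium base, x -72 to +30, y +-65, 14 mm high, spring strut behind the hinge; origin on the table, z up. The back's hinge axis runs along y at x = -30, z = 20 mm (robot's end); steel cheeks behind it at y = +-42 rise to z = 28. Two orange stops at x = -8 to -2, y = +-34 to 50, top z = 23 mm, keep the card's foot from sliding to +x.
- back (a joint): Hinge of the orange back, rad: 0 folded flat towards the stand's +x, 2.0 fully open (stop), leaning 0.43 past vertical to -x. Over-centre spring: resists with up to 0.36 N m, balances near 1.05, snaps open by itself from 1.15. Panel 64 wide, 8 thick about the axis, reaching 60 mm from it; folded top at z = 24 mm. The card leans on the face that is underneath when folded.
- tab (a point): Middle of the black tab at the back's free end: 59 to 85 mm from the hinge axis, 18 mm wide (y), 14 mm thick; this point is 72 mm from the axis, 6 mm above the panel's mid-plane (26 mm above the table when folded). It overhangs the base: pinch its two sides from above, closing along y. Axes: x hinge to tab, y along the hinge, z up when folded (card's side is -z).
- ledge (a point): Point on the top of the stand's base (z = 14 mm) where the middle of the card's foot goes, at x = -15.5, y = 0 in the stand's frame (foot centre about 2 mm above it when leaning). Behind a seated card the back and tab reach 77 mm up along it; its top 50 mm stay free on both sides.
- card: Colour card: stiff white board 100 wide (y) x 130 tall (z) x 10 mm thick (x), about 160 g, six coloured patches on its +x face. Origin at the middle of its lower thin edge, z up along it. It starts in either of the rack's two slots, top leaning 0.5 rad from vertical to the rack's -x, patches up and to +x; draw it out along its z.
- card_face (a point): Point on the middle of the card's patch face (+x), 60 mm above its lower edge.
- blank: Plain green board of the same size and make, leaning in the rack's other slot in the same way; leave it. The boards are 70 mm apart along the rack's x.
- rack: Blue and grey slanted rack, fixed: base 190 (x) x 130 (y) x 12 mm, origin under its middle. Two slots, board feet at x = +65 and -5 mm, z = 30 mm; each has a 90 mm wide rest behind the board reaching 69 mm up along it and an 8 mm lip in front; the upper 60 mm of a board is free on both sides.
- dish: White sample dish with tan filter, 50 mm diameter, 20 mm high, about 50 g, origin at the centre of its underside. It starts on the folded back (underside at z = 24 mm).
- mat: Black rubber mat, fixed, 250 (x) x 90 (y) x 3 mm, origin under its middle; three dish places 80 mm apart along its x.
- spot_centre (a point): Centre of the yellow ring (62 mm outer diameter) marking the one empty dish place, on the mat's top (z = 3 mm).
- dish_b: Other white dish (white filter), same size, on the mat; leave it.
- dish_c: Other white dish (amber filter), same size, on the mat; leave it.
- vial: Amber bottle, 34 mm diameter, 85 mm high, standing near the stand on its robot side; origin under its middle; leave it.
- jar: Clear jar, 52 mm diameter, 70 mm high, on the far side of the rack; origin under its middle; leave it.
- carton: Blue and white carton 75 x 110 x 45 mm high at the back; leave it.
- mug: White mug, 80 mm diameter, 90 mm high, at the back; leave it.
- spatula: Spatula 160 mm long lying at the left side; leave it.
Things that resemble listed ones, but are neither listed nor needed, are in the scene too. What is meant by the stand is not green, and is the larger of those in its own colour.

How it is judged:
By the outcome, as a careful person would: the job done as asked, in the order asked, and still so for the second after the job is handed in, with the robot touching nothing.
It also fails if it takes over 72 s, if anything falls off the work surface, if the arm or the gripper's body presses on something with over 40 N, if the wrist force passes 120 N, or if a joint passes its speed limit or range.

## Robot

A 7-joint arm with a two-finger parallel gripper is mounted at the origin on the work surface. World frame = base frame: x ahead of the robot, y to its left, z up, the work surface at z = 0. Lengths are in m, angles in rad, forces in N, time in s.
With the tool pointing down it reaches from about 0.4 to 0.9 m from the base axis. Payload 5.6 kg.
Tool frame: the origin (TCP) lies midway between the tips of the shut fingers; the grasp point (between the pads) lies 19 mm behind it; y points along the fingers, z is the direction in which the jaws open and shut, and the axes are right-handed (so a half turn about y gives the same grasp; the last joint's range is limited). The gripper opens to 92 mm and grips with 3 to 60 N. Pads are 20 mm wide; open, the fingers measure 128 mm over their backs; the gripper's body (75 mm by 189 mm) begins 69 mm behind the grasp point.
Start: joints at [1.06, 0.468, -0.012, 1.603, 0.006, 1.071, -0.056], TCP at [0.293, -0.58, 0.215] pointing down, gripper open.
Joint ranges: [-2.53, 2.53], [-0.31, 2.02], [-1.57, 1.55], [0.28, 2.44], [-1.29, 4.43], [0.15, 1.84], [-2.92, 2.92]. Speed limits (rad/s): [2.57, 2.57, 3.14, 3.14, 3.14, 3.14, 3.14].

## Interface

Orientations are given as a 3x3 rotation matrix whose columns are the frame's x, y, z axes.
In Python, from station import env, effector, solver, viewer, workorder, search_frame, tip_of gives the robot as it stands. Calls block until the motion is done:
- env.reach(position, orientation): joint-space move of the TCP to a pose.
- env.movel(position, frame=None, rate=0.15): straight line of the TCP; frame=None keeps the orientation; rate is the mean speed in m/s.
- env.goto_joints(angles): joint-space move.
- effector.release() and effector.grasp(squeeze=None): open the fingers fully, or close them until they stop; squeeze is the grip in N (None keeps the last).
- env.pause(seconds).
- solver.inverse_kinematics(position, orientation): joint angles nearest the present ones, or None.
- env.sense(): the state.
- viewer.read_camera(name): name is "scene" or "top" or "wrist"; returns (picture, depth): 384x512x3 uint8, red, green, blue; 384x512 float32, m along the optical axis (not along the pixel's ray), 0 where there is no reading.
- viewer.camera_info(name): a dict with "intrinsics" (3x3 intrinsics, pixels), "dist_coeffs" ([k1, k2, p1, p2, k3] as OpenCV has them; the pictures are not rectified), "eye" and "rotation" of the camera in the world; the wrist camera has in their place "T_tool_cam" (4x4, takes a point from camera to tool coordinates, whose origin is the TCP and whose axes are the tool frame's). Camera axes: x right, y up, looking along -z (the intrinsics and any distortion apply to the point x, -y, -z); pixel columns grow to the right and rows downward; lengths in m; the calibration is good to about 2 mm. A picture is of the moment at which its call begins: read the wrist's pose just before it. camera_info takes no time and is no camera call.
A pose or a line that the arm cannot do raises env.PlanningError and nothing moves.
- workorder.finish_job(): hands the job in, once; it reports no verdict.
Trained networks look in the newest picture that a camera, given by its name, has taken for a name from the list of things; names that differ only in an ending like _2 or _b are one class to them, and where a whole thing is asked for, a point or a joint stands for the part that bears it (a point fixed in the world has none). Each returns a list of dicts, best first, with "score" (0 to 1); they miss things now and then, are a little off and sometimes report something else, mostly with a low value. They report only what shows in the picture. A call takes as long as a camera call. They do not tell look-alikes from the thing itself.
- search_frame(camera, name): "at" ([x, y, z] in m, in world coordinates, good to about 4 mm: the middle of the surface that is visible of it).
- tip_of(camera, name): "at" ([x, y, z] in m, in world coordinates, good to about 4 mm: a listed point, or the origin of a listed thing).
The state is a dict: "t": time; "joint_positions": joint angles; "joint_velocities": joint speeds; "tau": joint torques, N m; "ee_pos": TCP position; "tcp_rot": TCP orientation; "wrist_force": force on the tool from outside, world axes, zero at the start; "moment": the same for the moment, N m; "gripper_width": finger opening in m.
Only numpy, scipy, OpenCV 4.12 (cv2) and the standard library are available. Lean on these libraries where they do the work, as an engineer would, in place of code of your own. Each camera call takes 0.05 s, during which the arm holds its last target. There are 200 camera calls.

## Working session

There is one attempt and no reset: what is moved stays moved. The work goes in short steps, each a Python script; the robot and the scene stay as the last script left them, time stands still between calls to the robot, and variables do not carry over. Pictures are saved under pics/ and viewed, about 8 in all and at most 12, crops included, and the job is handed in when it is done.

```bash
ls; mkdir -p pics; cat > h.py <<'E'
import numpy as np, cv2
from station import env, effector, solver, viewer, workorder, search_frame, tip_of
def cam(name):
    i=viewer.camera_info(name)
    if 'eye' in i: return i,np.array(i['rotation']),np.array(i['eye'])
    s=env.sense();T=np.array(i['T_tool_cam']);R=np.array(s['tcp_rot'])
    return i,R@T[:3,:3],R@T[:3,3]+np.array(s['ee_pos'])
def shot(name,fn=None):
    c=cam(name);p,d=viewer.read_camera(name)
    if fn: cv2.imwrite('pics/'+fn,p[:,:,::-1])
    return p,d,c
def cloud(d,c):
    i,R,e=c;h,w=d.shape
    uv=np.stack(np.meshgrid(np.arange(w),np.arange(h)),-1).reshape(-1,1,2).astype(np.float64)
    n=cv2.undistortPoints(uv,np.array(i['intrinsics'],float),np.array(i['dist_coeffs'],float)).reshape(h,w,2)
    P=np.stack([n[...,0]*d,-n[...,1]*d,-d],-1)
    W=P@R.T+e; W[d<=0]=np.nan
    return W
E
python3 - <<'E'
from h import *
np.set_printoptions(precision=3,suppress=True)
for n in ['scene','top']:
    p,d,c=shot(n,n+'0.png');np.savez(n+'0.npz',p=p,d=d,W=cloud(d,c))
    print(n,c[2],c[1].tolist())
    for k in ['stand','tab','ledge','card','card_face','blank','rack','dish','mat','spot_centre','vial','jar']:
        print(k,*[(np.round(r['at'],3).tolist(),round(r['score'],2)) for r in tip_of(n,k)[:4]],'|',*[(np.round(r['at'],3).tolist(),round(r['score'],2)) for r in search_frame(n,k)[:3]])
a=cv2.imread('pics/scene0.png');b=cv2.imread('pics/top0.png')
E
```

```text
pics
scene [ 1.273 -0.297  0.865] [[0.4728527035368248, -0.6053096712355664, 0.6403206405127092], [0.8809121296670998, 0.3081671867033893, -0.3592030134126012], [0.020103247580692585, 0.7339163351145748, 0.6789423189702499]]
stand ([0.534, 0.237, -0.001], 0.82) ([0.29, 0.52, 0.006], 0.63) ([0.308, 0.321, 0.002], 0.59) ([0.624, -0.003, 0.006], 0.47) | ([0.538, 0.211, 0.013], 0.97) ([0.286, 0.502, 0.02], 0.93) ([0.305, 0.318, 0.015], 0.74)
tab ([0.325, 0.524, 0.026], 0.77) ([0.578, 0.245, 0.029], 0.7) ([0.337, 0.324, 0.018], 0.42) | ([0.556, 0.224, 0.024], 0.76) ([0.291, 0.515, 0.025], 0.68) ([0.316, 0.319, 0.017], 0.47)
ledge ([0.522, 0.238, 0.015], 0.68) ([0.27, 0.514, 0.012], 0.68) ([0.303, 0.322, 0.01], 0.6) | ([0.278, 0.506, 0.012], 0.91) ([0.306, 0.316, 0.016], 0.79) ([0.539, 0.216, 0.013], 0.76)
card ([0.49, 0.444, 0.003], 0.42) | ([0.649, -0.342, 0.055], 0.39)
card_face ([0.464, -0.291, 0.085], 0.77) ([0.625, 0.0, 0.004], 0.45) | ([0.444, -0.286, 0.124], 0.93)
blank ([0.49, -0.3, -0.003], 0.41) | ([0.526, -0.304, 0.095], 0.8)
rack ([0.488, -0.298, -0.005], 0.77) | ([0.562, -0.2
[... 1670 characters left out ...]
 0.029], 0.8) | ([0.523, -0.302, 0.103], 0.83)
rack ([0.492, -0.296, -0.002], 0.66) ([0.469, -0.01, 0.001], 0.21) | ([0.496, -0.263, 0.011], 0.88) ([0.512, 0.441, 0.003], 0.75)
dish ([0.533, 0.245, 0.025], 0.66) ([0.472, -0.013, 0.003], 0.6) | ([0.531, 0.241, 0.042], 0.57) ([0.471, -0.014, 0.025], 0.56) ([0.549, -0.006, 0.024], 0.51)
mat ([0.55, -0.006, -0.001], 0.57) ([0.533, 0.246, 0.022], 0.35) | ([0.534, -0.009, 0.003], 0.75)
spot_centre ([0.626, 0.003, 0.005], 0.78) ([0.548, -0.006, -0.001], 0.66) | ([0.631, -0.002, 0.005], 0.79) ([0.403, 0.228, 0.06], 0.73)
vial ([0.405, 0.234, 0.0], 0.64) |
jar ([0.632, -0.346, 0.001], 0.62) ([0.63, -0.001, 0.005], 0.46) | ([0.63, -0.338, 0.07], 0.62)
```

```bash
python3 -c "
import cv2,numpy as np
for n in ['scene','top']:
    cv2.imwrite('pics/%s0b.png'%n,cv2.resize(cv2.imread('pics/%s0.png'%n),(800,600)))"
```

```text
(no output)
```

View pics/scene0b.png

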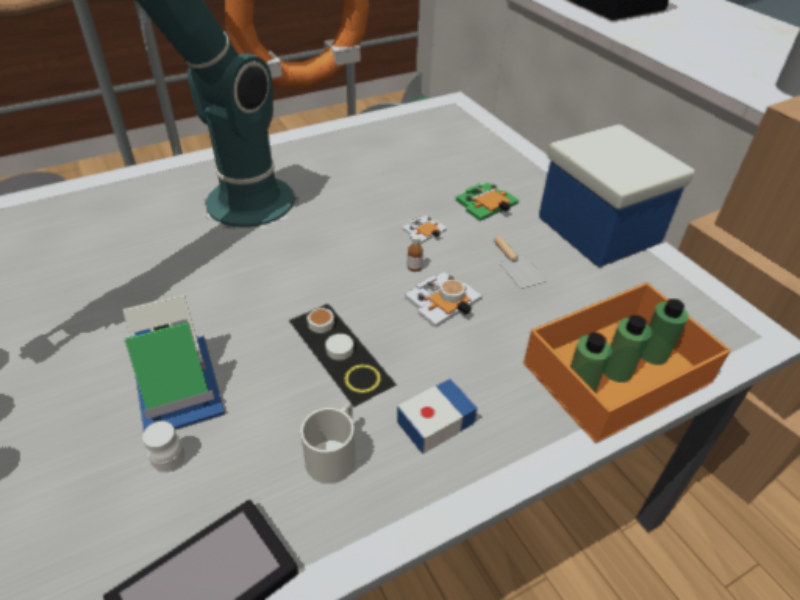

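View pics/top0b.png

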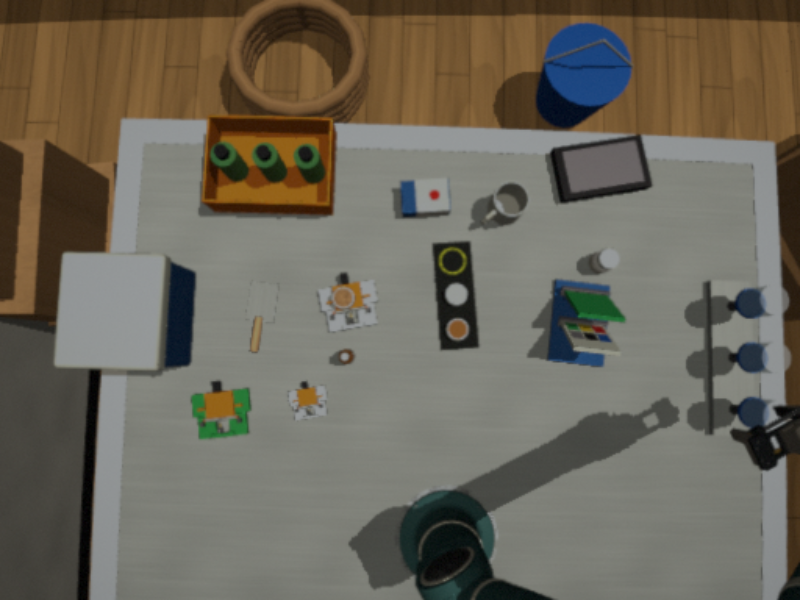

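The top view shows three stand-like things: a large aluminium one with the dish at about (345,302), a small aluminium one at (307,401) and a green one at (221,412). The meant stand is the one at (345,302), because it isn't green and is the larger of the two aluminium ones. The card with the patches is at (588,335) in the robot-side slot, and the empty ring is at (453,261). Next I'll check reachability and take a close look to confirm.

```bash
cat >> h.py <<'E'
np.set_printoptions(precision=4,suppress=True)
def pose(yaw,psi,jaw,flip=False):
    """approach tilted psi from straight down towards the yaw heading; jaw 'x' (in the tilt plane) or 'y' (across)."""
    c,s=np.cos(yaw),np.sin(yaw); X=np.array([c,s,0]);Y=np.array([-s,c,0]);Z=np.array([0,0,1.])
    a=np.sin(psi)*X-np.cos(psi)*Z; n=np.cos(psi)*X+np.sin(psi)*Z
    z=Y if jaw=='y' else n
    if flip: z=-z
    return np.stack([np.cross(a,z),a,z],1)
E
python3 - <<'E'
from h import *
s=env.sense();print(s['tcp_rot'],s['ee_pos'],s['gripper_width']);i=viewer.camera_info('wrist');print(i)
S=np.array([.535,.239,0]);yaw=.19
def w(x,y,z,S=S,yaw=yaw): return S+np.array([np.cos(yaw)*x-np.sin(yaw)*y,np.sin(yaw)*x+np.cos(yaw)*y,z])
for f in (0,1):
    for psi in(0,.3,.6,.9):print('tab',f,psi,solver.inverse_kinematics(w(0,0,.09),pose(yaw,psi,'y',f)),solver.inverse_kinematics(w(42,0,.026) if 0 else w(.042,0,.026),pose(yaw,psi,'y',f)))
    for y in (.19,):print('dish',solver.inverse_kinematics(w(0,0,.03),pose(y,0,'y',f)),'mat',solver.inverse_kinematics([.627,.001,.01],pose(.085,0,'y',f)))
    print('card',solver.inverse_kinematics([.43,-.295,.12],pose(-.09,.5,'x',f)),solver.inverse_kinematics([.38,-.295,.25],pose(-.09,.5,'x',f)))
    print('cardstand',solver.inverse_kinematics(w(-.06,0,.11),pose(yaw,.43,'x',f)),solver.inverse_kinematics(w(-.1,0,.25),pose(yaw,.43,'x',f)))
    print('look',solver.inverse_kinematics(w(-.0,0,.3),pose(yaw,0,'y',f)))
E
```

```text
[[-0.8926  0.      0.4508]
 [-0.4508 -0.     -0.8926]
 [ 0.     -1.      0.    ]] [ 0.2931 -0.5802  0.2146] 0.09194224926717709
{'intrinsics': array([[326.6841,   0.    , 255.0198],
       [  0.    , 326.6841, 188.5919],
       [  0.    ,   0.    ,   1.    ]]), 'dist_coeffs': array([-0.0073,  0.    ,  0.    ,  0.    ,  0.    ]), 'T_tool_cam': array([[-0.0012, -0.9682, -0.2502, -0.07  ],
       [ 0.0004,  0.2502, -0.9682, -0.17  ],
       [ 1.    , -0.0012,  0.0001, -0.0014],
       [ 0.    ,  0.    ,  0.    ,  1.    ]])}
tab 0 0 [ 0.1188  0.6826 -0.8125  1.8171  0.6162  0.9149  0.7855] [ 0.0363  0.8    -0.6999  1.7396  0.6606  0.8526  0.7939]
tab 0 0.3 [ 0.2189  0.6337 -0.95    2.0443  1.0989  0.6937  0.326 ] [-0.1899  0.6184 -0.397   1.9931  0.8811  0.4096  0.4832]
tab 0 0.6 [ 0.1461  0.5844 -0.8875  2.2537  1.8137  0.6408 -0.4112] [-0.4895  0.5805 -0.092   2.2112  2.2774  0.3334 -1.0221]
tab 0 0.9 None [ 0.1448  0.9963 -0.8992  2.3081  2.4856  1.1763 -0.7888]
dish [-0.0163  0.7098 -0.6164  1.8468  0.5723  0.7693  0.818 ] mat [ 0.4166  0.8131 -0.6646  1.7438  0.659   0.8209  1.0928]
[... 494 characters left out ...]
-2.3875] [-0.455   0.5765 -0.0644  2.0109  0.4471  0.2961 -2.2965]
tab 1 0.6 [-0.7757  0.3936  0.1962  2.3084  2.1556  0.1928  2.1685] [-0.3745  0.5928 -0.2276  2.2038  2.1796  0.386   2.2543]
tab 1 0.9 None [ 0.1448  0.9963 -0.8992  2.3081  2.4856  1.1763  2.3528]
dish [-0.1514  0.6575 -0.429   1.8558  0.3988  0.7138 -2.1879] mat [ 0.0502  0.6954 -0.1427  1.77    0.1442  0.6864 -1.6573]
card [ 0.7831  0.2687 -0.0757  2.3055 -1.0602  0.3038 -1.5334] [ 0.7779 -0.0378  0.0288  2.2603 -0.5805  0.6095 -1.995 ]
cardstand [-1.3694  0.3632  0.8836  2.3409 -0.6632  0.1963 -2.8991] [-1.3229 -0.109   0.6322  2.2777  0.4651  0.6162  2.3135]
look [ 0.1845  0.4311 -0.8841  1.6238  0.3471  1.2528 -2.1456]
```

```bash
python3 - <<'E'
from h import *
s=env.sense();p=np.array(s['ee_pos']);p[2]=.36;env.movel(p,rate=.3)
R=pose(.19,0,'y',True)
env.reach(np.array([.545,.241,.30]),R)
env.movel(np.array([.545,.241,.18]),rate=.3)
p,d,c=shot('wrist','w1.png');W=cloud(d,c);np.savez('w1.npz',p=p,d=d,W=W)
for k in ['stand','tab','ledge','dish','vial']:
    print(k,*[(np.round(r['at'],4).tolist(),round(r['score'],2)) for r in tip_of('wrist',k)[:3]])
print(env.sense()['t'],env.sense()['ee_pos'],env.sense()['joint_positions'])
big=cv2.resize(p[:,:,::-1],(768,576));cv2.imwrite('pics/w1b.png',big)
E
```

```text
stand ([0.5353, 0.2376, -0.0034], 0.88) ([0.3088, 0.3225, -0.0006], 0.56)
tab ([0.5733, 0.2445, 0.0277], 0.98) ([0.3363, 0.3278, 0.0174], 0.62)
ledge ([0.5212, 0.2353, 0.0181], 0.72) ([0.2979, 0.3227, 0.0058], 0.63)
dish ([0.5494, -0.0136, 0.0057], 0.97) ([0.5325, 0.25, 0.0192], 0.62) ([0.4721, -0.0096, 0.0018], 0.59)
vial ([0.4056, 0.2359, -0.0011], 0.89)
7.0 [0.5458 0.2414 0.1816] [ 0.1633  0.5845 -0.8756  1.7289  0.506   1.0676 -2.263 ]
```

View pics/w1b.png

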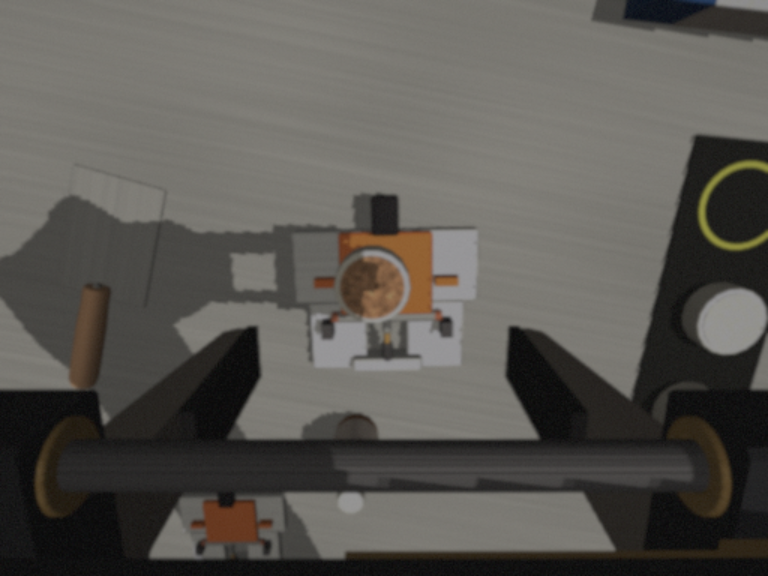

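The picture shows the meant stand at (392,298), with the dish on its back at (373,285) and its tab at (384,213). The smaller look-alike is at (230,522). Now I'll fit the poses to pixels.

```bash
cat >> h.py <<'E'
def onplane(uv,c,z):
    i,R,e=c
    n=cv2.undistortPoints(np.array(uv,float).reshape(-1,1,2),np.array(i['intrinsics'],float),np.array(i['dist_coeffs'],float)).reshape(-1,2)
    r=np.c_[n[:,0],-n[:,1],-np.ones(len(n))]@R.T
    return e+r*((z-e[2])/r[:,2])[:,None]
E
python3 - <<'E'
from h import *
p=np.load('w1.npz');W=p['W'];im=p['p'];c=cam('wrist')
hsv=cv2.cvtColor(im,cv2.COLOR_RGB2HSV).astype(int)
x,y,z=W[...,0],W[...,1],W[...,2]
near=np.hypot(x-.535,y-.24)<.1
def rect(m,zp,name):
    v,u=np.nonzero(m);P=onplane(np.c_[u,v],c,zp)[:,:2]
    (cx,cy),wh,a=cv2.minAreaRect((P*1000).astype(np.float32));print(name,len(P),'c',cx,cy,'wh',wh,'a',a,'mean',P.mean(0))
    return P
m=near&(hsv[...,1]>130)&(hsv[...,2]>90)&(z<.033)
n,l,st,_=cv2.connectedComponentsWithStats(m.astype(np.uint8))
for k in range(1,n):
    if st[k,4]>20: rect(l==k,.024,'orange%d'%k)
vis=im.copy();vis[m]=[0,0,255]
blk=near&(im.max(-1)<50)&(hsv[...,2]<50)&(z>.02)
n,l,st,_=cv2.connectedComponentsWithStats(blk.astype(np.uint8))
for k in range(1,n):
    if st[k,4]>40: rect(l==k,.033,'black')
b=near&(z>.006)&(z<.06)
n,l,st,_=cv2.connectedComponentsWithStats(b.astype(np.uint8));k=1+st[1:,4].argmax();rect(l==k,.014,'all')
zt=near&(z>.038)&(z<.055)
v,u=np.nonzero(zt);P=onplane(np.c_[u,v],c,.044)[:,:2];print('dish',cv2.minEnclosingCircle((P*1000).astype(np.float32)),P.mean(0),np.nanmedian(z[zt]))
print('z table',np.nanmedian(z[np.hypot(x-.62,y-.2)<.02]), 'base z',np.nanmedian(z[near&(z>.009)&(z<.018)]),'panel z',np.nanmedian(z[m]))
E
```

```text
orange1 1314 c 538.4899291992188 239.28173828125 wh (57.027557373046875, 61.88163375854492) a 12.311427116394043 mean [0.5493 0.2306]
orange2 71 c 541.4700317382812 197.6717529296875 wh (5.358338832855225, 14.491118431091309) a 12.454852104187012 mean [0.5412 0.1976]
orange3 48 c 523.509765625 280.1243591308594 wh (3.207141876220703, 11.49312973022461) a 10.94333267211914 mean [0.5235 0.2801]
black 423 c 579.0274658203125 247.67547607421875 wh (24.22542381286621, 16.665666580200195) a 10.93882942199707 mean [0.5786 0.2482]
black 41103 c 400.1395568847656 214.18368530273438 wh (209.1274871826172, 612.2315063476562) a 10.962854385375977 mean [0.385  0.2227]
all 10335 c 526.7269897460938 236.2822723388672 wh (128.9794464111328, 129.3355712890625) a 12.767203330993652 mean [0.5237 0.2356]
dish ((533.1427001953125, 246.98744201660156), 25.048349380493164) [0.5333 0.2469] 0.04418772970627624
z table -0.000174185947684119 base z 0.013830372773360189 panel z 0.023799551996928958
```

```bash
cat >> h.py <<'E'
SO=np.array([.538,.2393,0]);SY=.213
def sw(x,y,z,S=SO,yaw=SY):
    return S+np.array([np.cos(yaw)*x-np.sin(yaw)*y,np.sin(yaw)*x+np.cos(yaw)*y,z])/1.0
def st(): 
    s=env.sense();return 't %.2f ee %s w %.4f F %s'%(s['t'],np.round(s['ee_pos'],4),s['gripper_width'],np.round(s['wrist_force'],1))
E
python3 - <<'E'
from h import *
for n in ['top','scene']:
    p=np.load(n+'0.npz');im=p['p'];W=p['W'];c=cam(n)
    hsv=cv2.cvtColor(im,cv2.COLOR_RGB2HSV).astype(int)
    near=np.hypot(W[...,0]-.627,W[...,1])<.06
    m=near&(hsv[...,1]>110)&(hsv[...,2]>80);v,u=np.nonzero(m);P=onplane(np.c_[u,v],c,.003)[:,:2]
    print(n,len(P),cv2.minAreaRect((P*1000).astype(np.float32)),cv2.minEnclosingCircle((P*1000).astype(np.float32)))
    near=(abs(W[...,0]-.55)<.17)&(abs(W[...,1])<.09);m=near&(im.max(-1)<60)&(W[...,2]<.008)
    v,u=np.nonzero(m);P=onplane(np.c_[u,v],c,.003)[:,:2];print('mat',cv2.minAreaRect((P*1000).astype(np.float32)))
D=np.array([.5332,.247,0]);R=pose(SY,0,'y',True)
env.movel(D+[0,0,.09],R,rate=.25);print(st())
env.movel(D+[0,0,.029],rate=.1);print(st())
effector.grasp(12);print(st())
env.movel(D+[0,0,.12],rate=.15);print(st())
E
```

```text
top 87 ((629.6972045898438, 0.45803260803222656), (62.607154846191406, 58.4270133972168), 1.1104271411895752) ((629.3778076171875, 0.3209569752216339), 32.05356216430664)
mat ((548.8567504882812, -7.6028900146484375), (246.00575256347656, 86.99900817871094), 5.742756366729736)
scene 161 ((628.6526489257812, -1.7077102661132812), (65.18089294433594, 63.555503845214844), 10.582952499389648) ((628.5488891601562, -1.0552692413330078), 33.439395904541016)
mat ((551.8572387695312, -10.277633666992188), (242.5620880126953, 84.71688842773438), 5.62312126159668)
t 7.52 ee [0.5337 0.2476 0.0909] w 0.0921 F [-1.2  0.2 -0.6]
t 8.28 ee [0.5332 0.2474 0.029 ] w 0.0920 F [-0.   0.7  0.6]
t 8.98 ee [0.5333 0.247  0.0291] w 0.0491 F [-0.3 -0.6  1.8]
t 9.74 ee [0.5328 0.2464 0.1193] w 0.0494 F [ 0.1  0.  -0.5]
```

```bash
python3 - <<'E'
from h import *
M=np.array([.629,-.0005,0]);R=pose(.099,0,'y',True)
env.movel(M+[0,0,.12],R,rate=.3);print(st())
env.movel(M+[0,0,.02],rate=.15)
for z in (.011,.009,.008):
    env.movel(M+[0,0,z],rate=.03);f=env.sense()['wrist_force'][2];print(st())
    if f>1.5: break
effector.release();env.pause(.1);print(st())
env.movel(M+[0,0,.15],rate=.2)
p,d,c=shot('wrist','w2.png');W=cloud(d,c)
m=(np.hypot(W[...,0]-.629,W[...,1])<.045)&(W[...,2]>.017)&(W[...,2]<.03)
v,u=np.nonzero(m);P=onplane(np.c_[u,v],c,.023)[:,:2];print(cv2.minEnclosingCircle((P*1000).astype(np.float32)),np.nanpercentile(W[m][:,2],[5,50,95]))
# go on above the tab for a look
R=pose(SY,.15,'y',True)
env.movel(sw(.042,0,.19),R,rate=.35)
p,d,c=shot('wrist','w3.png');np.savez('w3.npz',p=p,d=d,W=cloud(d,c),R=c[1],e=c[2]);print(st(),env.sense()['joint_positions'])
a=cv2.hconcat([cv2.imread('pics/w2.png'),cv2.imread('pics/w3.png')]);cv2.imwrite('pics/w23.png',cv2.resize(a,(800,300)))
hsv=cv2.cvtColor(p,cv2.COLOR_RGB2HSV).astype(int);W=cloud(d,c);q=sw(.042,0,0)
near=np.hypot(W[...,0]-q[0],W[...,1]-q[1])<.03
m=near&(p.max(-1)<55)&(W[...,2]>.02);v,u=np.nonzero(m);P=onplane(np.c_[u,v],c,.033)[:,:2];print('tab',cv2.minAreaRect((P*1000).astype(np.float32)),q)
q=sw(0,0,0);near=np.hypot(W[...,0]-q[0],W[...,1]-q[1])<.06
m=near&(hsv[...,1]>130)&(hsv[...,2]>70)
n,l,s,_=cv2.connectedComponentsWithStats(m.astype(np.uint8))
for k in range(1,n):
    if s[k,4]>25:
        v,u=np.nonzero(l==k);P=onplane(np.c_[u,v],c,.0235)[:,:2];print('or',cv2.minAreaRect((P*1000).astype(np.float32)))
E
```

```text
t 10.78 ee [0.6281 0.0022 0.1199] w 0.0494 F [-0.6  0.2 -1. ]
t 12.04 ee [ 0.629  -0.0006  0.011 ] w 0.0497 F [-0.4  0.1  0.4]
t 12.29 ee [ 0.629  -0.0005  0.0089] w 0.0495 F [-0.2 -0.2 -0.3]
t 12.54 ee [ 0.6292 -0.0004  0.0081] w 0.0493 F [-0.5 -0.3  0.5]
t 13.40 ee [ 0.629  -0.0005  0.008 ] w 0.0921 F [-0.2 -0.7  0.5]
((628.1768188476562, 0.5160525441169739), 24.910261154174805) [0.0217 0.0231 0.0244]
t 15.24 ee [0.5799 0.2454 0.1889] w 0.0919 F [-0.2 -0.6 -0.1] [ 0.1666  0.5489 -0.8628  1.7603  0.5864  0.9403 -2.2877]
tab ((482.7190246582031, 230.400146484375), (218.4200897216797, 376.2685546875), 12.114062309265137) [0.5791 0.2482 0.    ]
or ((538.3401489257812, 239.1166534423828), (57.05274963378906, 61.7760009765625), 12.135502815246582)
or ((523.836181640625, 278.94854736328125), (5.504671096801758, 14.023043632507324), 12.155803680419922)
or ((540.737548828125, 197.76400756835938), (4.406641483306885, 14.051542282104492), 12.122834205627441)
```

View pics/w23.png

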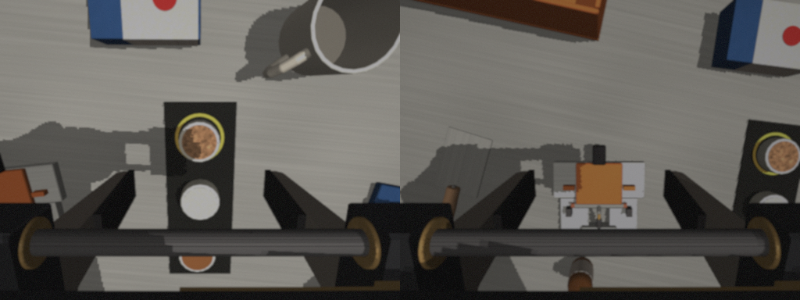

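```bash
sed -i 's/^SO=.*/SO=np.array([.5378,.2392,0]);SY=.212/' h.py; python3 - <<'E'
from h import *
def tcp(th,psi,r=.074,t=.010):
    x=-.03+r*np.cos(th)-.006*np.sin(th);z=.02+r*np.sin(th)+.006*np.cos(th)
    return sw(x+t*np.sin(psi),0,z-t*np.cos(psi)),pose(SY,psi,'y',True)
TH=np.linspace(0,1.32,11);PS=.15+.33*TH/1.32
for k in (0,5,10): print(solver.inverse_kinematics(*tcp(TH[k],PS[k])))
P,R=tcp(0,.15);a=R[:,1]
env.movel(P-.06*a,R,rate=.25);env.movel(P,rate=.12);print(st())
effector.grasp(25);print(st())
for th,ps in zip(TH[1:],PS[1:]):
    P,R=tcp(th,ps);env.movel(P,R,rate=.08);print(round(th,2),st())
E
```

```text
[ 0.0155  0.756  -0.6618  1.851   0.8274  0.6668 -2.4952]
[-0.0419  0.5838 -0.5869  2.0139  0.9554  0.4947 -2.6884]
None
t 16.50 ee [0.5824 0.2493 0.0164] w 0.0915 F [ 0.2 -0.5  0.1]
t 17.61 ee [0.5825 0.2476 0.016 ] w 0.0176 F [-0.2 -2.3  1.2]
0.13 t 17.88 ee [0.5812 0.2474 0.0254] w 0.0179 F [ 2.5 -2.7 -6. ]
0.26 t 18.16 ee [0.5787 0.2469 0.035 ] w 0.0176 F [ 1.7 -4.2 -5.8]
0.4 t 18.43 ee [0.5751 0.2461 0.0441] w 0.0178 F [ 2.6 -3.5 -6.1]
0.53 t 18.71 ee [0.5704 0.2452 0.0526] w 0.0175 F [ 3.  -4.7 -5.8]
0.66 t 18.98 ee [0.5647 0.2439 0.0604] w 0.0180 F [ 2.7 -4.9 -6. ]
0.79 t 19.25 ee [0.558  0.2425 0.0674] w 0.0175 F [ 1.9 -5.2 -5.8]
0.92 t 19.52 ee [0.5506 0.2409 0.0734] w 0.0174 F [ 1.8 -5.5 -4.4]
1.06 t 19.79 ee [0.5424 0.2393 0.0783] w 0.0180 F [ 1.6 -5.8 -2.4]
1.19 t 20.22 ee [0.5339 0.2375 0.082 ] w 0.0178 F [ 1.4 -5.3 -1. ]Traceback (most recent call last):
  File "<stdin>", line 11, in <module>
station.PlanningError: the arm cannot follow that straight line within its joint ranges
```

```bash
python3 - <<'E'
from h import *
def tcp(th,psi,r=.074,t=.010):
    x=-.03+r*np.cos(th)-.006*np.sin(th);z=.02+r*np.sin(th)+.006*np.cos(th)
    return sw(x+t*np.sin(psi),0,z-t*np.cos(psi)),pose(SY,psi,'y',True)
for ps in (.447,.4,.35):
    try: P,R=tcp(1.3,ps);env.movel(P,R,rate=.08);print(ps,st());break
    except env.PlanningError as e: print(ps,e)
effector.release();env.pause(.4);print(st())
p=np.array(env.sense()['ee_pos']);R=np.array(env.sense()['tcp_rot'])
env.movel(p+[0.03,0.006,.10],R,rate=.25)
env.movel(sw(.06,0,.25),pose(SY,0,'y',True),rate=.35)
print(st(),env.sense()['joint_positions'])
p,d,c=shot('wrist','w4.png');np.savez('w4.npz',p=p,d=d,W=cloud(d,c),R=c[1],e=c[2])
p,d,c=shot('scene','s4.png');W=cloud(d,c)
cv2.imwrite('pics/w4s.png',cv2.resize(cv2.hconcat([cv2.imread('pics/w4.png'),cv2.imread('pics/s4.png')]),(800,300)))
W=np.load('w4.npz')['W'];L=(W-SO)@np.array([[np.cos(SY),-np.sin(SY),0],[np.sin(SY),np.cos(SY),0],[0,0,1]])
m=(abs(L[...,1])<.028)&(L[...,2]>.03)&(L[...,2]<.11)&(abs(L[...,0]+.045)<.05)
x,z=L[m][:,0],L[m][:,2];print(m.sum(),'lean',np.arctan(np.polyfit(z,x,1)),np.percentile(z,[1,99]))
for k in ('tab','ledge','stand'): print(k,[(np.round(r['at'],4).tolist(),round(r['score'],2)) for r in tip_of('scene',k)[:3]])
E
```

```text
0.447 t 20.47 ee [0.5261 0.2358 0.0841] w 0.0180 F [ 0.6 -6.9  1.2]
t 22.02 ee [0.5264 0.2367 0.0839] w 0.0921 F [ 0.1 -0.2  0.7]
t 23.59 ee [0.595  0.2519 0.2482] w 0.0918 F [-0.3  0.3 -0.2] [-0.0656  0.4999 -0.5467  1.5476  0.2734  1.1738 -2.0223]
2030 lean [-0.5018 -0.0137] [0.0307 0.0967]
tab [([0.4734, 0.2236, 0.0833], 0.6), ([0.3233, 0.5247, 0.0251], 0.57), ([0.3354, 0.3245, 0.0196], 0.4)]
ledge [([0.5242, 0.2378, 0.0118], 0.88), ([0.2674, 0.516, 0.0109], 0.81), ([0.3032, 0.3216, 0.0124], 0.63)]
stand [([0.5356, 0.2373, -0.0025], 0.89), ([0.288, 0.5196, 0.0036], 0.89), ([0.3094, 0.3209, -0.0006], 0.78)]
```

View pics/w4s.png

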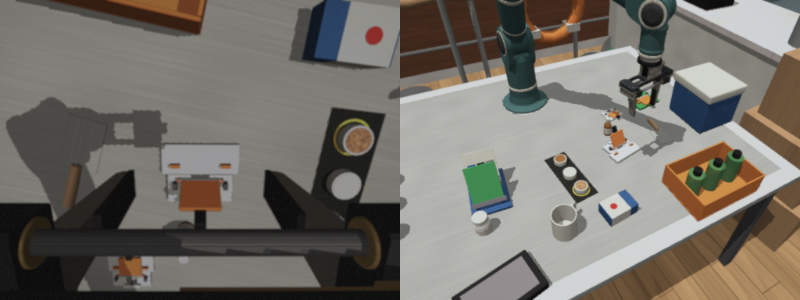

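The stand is fully open: the tab is where θ = 2.0 puts it, and the dish sits on its ring. Next, a close look at the card.

```bash
python3 - <<'E'
from h import *
env.reach(np.array([.46,-.30,.27]),pose(-.09,0,'y',True));print(st())
p,d,c=shot('wrist','w5.png');W=cloud(d,c);np.savez('w5.npz',p=p,d=d,W=W,R=c[1],e=c[2])
cv2.imwrite('pics/w5b.png',cv2.resize(p[:,:,::-1],(768,576)))
for k in ('card','card_face','blank','rack'): print(k,[(np.round(r['at'],4).tolist(),round(r['score'],2)) for r in tip_of('wrist',k)[:3]])
hsv=cv2.cvtColor(p,cv2.COLOR_RGB2HSV).astype(int)
x,y,z=W[...,0],W[...,1],W[...,2]
g=(hsv[...,0]>45)&(hsv[...,0]<80)&(hsv[...,1]>90)&(z>.05)&(x>.4)&(abs(y+.3)<.1)
box=(x>.39)&(x<.52)&(abs(y+.3)<.08)&(z>.06)&(z<.165)&~g&(p.max(-1)>40)
for nm,m in(('blank',g),('card',box)):
    Q=W[m];
    for _ in range(4):
        A=np.c_[Q[:,1:],np.ones(len(Q))];k=np.linalg.lstsq(A,Q[:,0],rcond=None)[0];r=Q[:,0]-A@k;Q=Q[abs(r)<max(.003,2*r.std())]
    n=np.array([1,-k[0],-k[1]]);n/=np.linalg.norm(n)
    print(nm,len(Q),'n',n,'yaw',np.arctan2(n[1],n[0]),'lean',np.arcsin(n[2]),'std',r.std(),'off',np.mean(Q@n),'y',np.percentile(Q[:,1],[1,99]),'z',np.percentile(Q[:,2],[1,99]),'mean',Q.mean(0))
E
```

```text
t 25.89 ee [ 0.4608 -0.2988  0.27  ] w 0.0920 F [-0.8  0.3  0.2]
card [([0.4895, -0.2932, 0.0271], 0.87)]
card_face [([0.4605, -0.2958, 0.0815], 0.65)]
blank [([0.5514, -0.3028, 0.0314], 0.92), ([0.6347, -0.3469, 0.0015], 0.26)]
rack []
blank 5685 n [ 0.8719 -0.079   0.4833] yaw -0.09035784413177333 lean 0.5044033960411745 std 0.0006320510143563394 off 0.5288967010968676 y [-0.349  -0.2526] z [0.0517 0.1463] mean [ 0.5205 -0.3008  0.1062]
card 5619 n [ 0.8701 -0.0788  0.4866] yaw -0.09026826081139774 lean 0.5081756732643049 std 0.000729043359877598 off 0.4673032490101913 y [-0.3402 -0.2424] z [0.0614 0.1464] mean [ 0.4485 -0.2921  0.1111]
```

View pics/w5b.png

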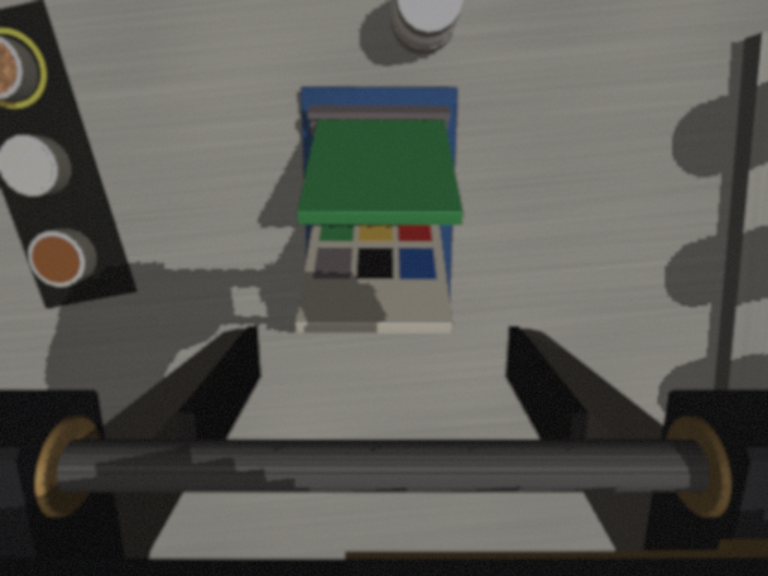

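The boards agree in yaw (-0.090) and lean (0.505). The card is the white one with patches, at (375,280) in the robot-side slot. I'll grasp it from above along its own axis, keeping the tips short of the blank's top edge.

```bash
cat >> h.py <<'E'
CY,CL=-.0903,.505
DEP=.027
def cardtop(lat):
    X=np.array([np.cos(CY),np.sin(CY),0]);Y=np.array([-np.sin(CY),np.cos(CY),0]);zt=.1438
    u=(.4623-np.sin(CL)*zt)/np.cos(CL)
    return u*X+lat*Y+np.array([0,0,zt])
def placetcp(dx=0,dz=0,psi=.43,y=0):
    R=pose(SY,psi,'x');return sw(-.0155+dx,y,.016+dz)-R[:,1]*(.130-DEP),R
E
python3 - <<'E'
from h import *
f=np.load('w5.npz');W=f['W'];n=np.array([.871,-.079,.485]);n/=np.linalg.norm(n);p=f['p']
m=(abs(W@n-.4673)<.003)&(W[...,2]>.11)&(W[...,2]<.14)&(W[...,0]>.38)&(W[...,0]<.5)&(abs(W[...,1]+.3)<.08)
lat=W[m]@np.array([-np.sin(CY),np.cos(CY),0]);e=np.percentile(lat,[.5,99.5]);print('lat',e,e.mean())
T=cardtop(e.mean());R=pose(CY,CL,'x');a=R[:,1];print('top',T)
env.reach(T-.05*a,R);print(st(),env.sense()['joint_positions'])
print('grasp ik',solver.inverse_kinematics(T+DEP*a,R),'draw',solver.inverse_kinematics(T+(DEP-.085)*a,R))
for dx,dz in((0,0),(.0,.05),(.02,.09)):
    print(dx,dz,solver.inverse_kinematics(*placetcp(dx,dz)))
p,d,c=shot('wrist','w6.png');W=cloud(d,c);np.savez('w6.npz',p=p,d=d,W=W)
np.save('lat.npy',e.mean())
E
```

```text
lat [-0.2988 -0.2003] -0.2495478238863781
top [ 0.4244 -0.289   0.1438]
t 28.23 ee [ 0.4006 -0.2869  0.1878] w 0.0918 F [ 0.3 -0.2  0.5] [ 1.2747  0.125  -0.5436  2.2867 -0.6268  0.4098  1.1947]
grasp ik [ 1.1932  0.3282 -0.5578  2.2791 -0.6     0.1919  1.1745] draw [ 1.2838  0.1045 -0.5408  2.2863 -0.6289  0.4339  1.1976]
0 0 [-0.8003  0.2749  0.2224  2.3066  0.5359  0.1924 -0.894 ]
0.0 0.05 [-0.5928  0.1752 -0.0114  2.2595  0.4967  0.3448 -0.8304]
0.02 0.09 [-0.5742  0.1375 -0.0116  2.184   0.367   0.4425 -0.6761]
```

```bash
python3 - <<'E'
from h import *
T=cardtop(float(np.load('lat.npy')));R=pose(CY,CL,'x');a=R[:,1]
env.movel(T+DEP*a,R,rate=.12);print(st())
effector.grasp(30);print(st())
env.movel(T+(DEP-.02)*a,rate=.08);print(st())
env.movel(T+(DEP-.085)*a,rate=.15);print(st())
env.movel(T+(DEP-.085)*a+[.03,0.02,.04],rate=.2);print(st())
p,d,c=shot('scene','s7.png');p,d,c=shot('wrist','w7.png');np.savez('w7.npz',p=p,d=d,W=cloud(d,c),R=c[1],e=c[2])
cv2.imwrite('pics/7.png',cv2.resize(cv2.hconcat([cv2.imread('pics/s7.png'),cv2.imread('pics/w7.png')]),(800,300)))
for k in ((0.02,.09),(0,.05),(0,0)): print(solver.inverse_kinematics(*placetcp(*k)))
E
```

```text
t 29.07 ee [ 0.4374 -0.2902  0.1204] w 0.0922 F [-0.3 -0.5 -0.7]
t 30.28 ee [ 0.4381 -0.2903  0.1206] w 0.0099 F [3.3 0.3 0.1]
t 30.68 ee [ 0.4281 -0.2898  0.1382] w 0.0097 F [3.  0.9 1.3]
t 31.27 ee [ 0.3957 -0.2861  0.1935] w 0.0095 F [ 0.5  0.1 -2.3]
t 31.68 ee [ 0.4261 -0.2659  0.2332] w 0.0096 F [-0.6 -0.1 -2. ]
[-0.3689  0.151  -0.233   2.1718  0.4418  0.4576 -0.7426]
[-0.5928  0.1752 -0.0114  2.2595  0.4967  0.3448 -0.8304]
[-0.8003  0.2749  0.2224  2.3066  0.5359  0.1924 -0.894 ]
```

View pics/7.png

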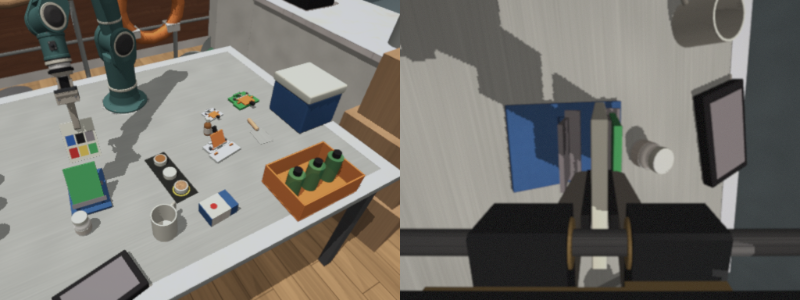

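```bash
cat >> h.py <<'E'
def local(W): return (W-SO)@np.array([[np.cos(SY),-np.sin(SY),0],[np.sin(SY),np.cos(SY),0],[0,0,1]])
def cardfit(d,c,pos):
    """patch face in the stand's frame from a depth picture; pos = rough face middle there"""
    L=local(cloud(d,c));Q=L[(np.linalg.norm(L-pos,axis=-1)<.075)]
    k=None
    Q=Q[abs((Q-pos)@np.array([np.cos(.43),0,np.sin(.43)]))<.008]
    for _ in range(3):
        A=np.c_[Q[:,1:],np.ones(len(Q))];k=np.linalg.lstsq(A,Q[:,0],rcond=None)[0];r=Q[:,0]-A@k;Q=Q[abs(r)<max(.002,2.5*r.std())]
    n=np.array([1,-k[0],-k[1]]);n/=np.linalg.norm(n)
    print('card: yaw err %.4f lean %.4f offset %.4f  y %s z %s n %d'%(np.arctan2(n[1],n[0]),np.arcsin(n[2]),np.mean(Q@n),np.round(np.percentile(Q[:,1],[1,99]),4),np.round(np.percentile(Q[:,2],[1,99]),4),len(Q)))
E
python3 - <<'E'
from h import *
P,R=placetcp(.02,.09)
try: env.movel(P,R,rate=.3)
except env.PlanningError as e:
    print(e);env.reach(P,R)
print(st(),env.sense()['joint_positions'])
p,d,c=shot('scene','s8.png')
ax=np.array([-np.sin(.43),0,np.cos(.43)]);n=np.array([np.cos(.43),0,np.sin(.43)])
F=np.array([.0045,0,.106]);mid=F+.065*ax+.005*n
print('expected offset',mid@n);cardfit(d,c,mid)
cv2.imwrite('pics/s8c.png',cv2.resize(p[90:300,180:460,::-1],(800,600)))
# calibration check with panel of the stand in earlier scene picture
E
```

```text
t 34.92 ee [0.5003 0.2306 0.1996] w 0.0096 F [ 0.3  0.7 -1.3] [ 0.2756  0.2739 -0.9553  2.1389  0.7808  0.5668 -1.0192]
expected offset 0.053278650931033324
card: yaw err -0.0023 lean 0.4343 offset 0.0539  y [-0.0513  0.0478] z [0.1101 0.2252] n 1069
```

View pics/s8c.png

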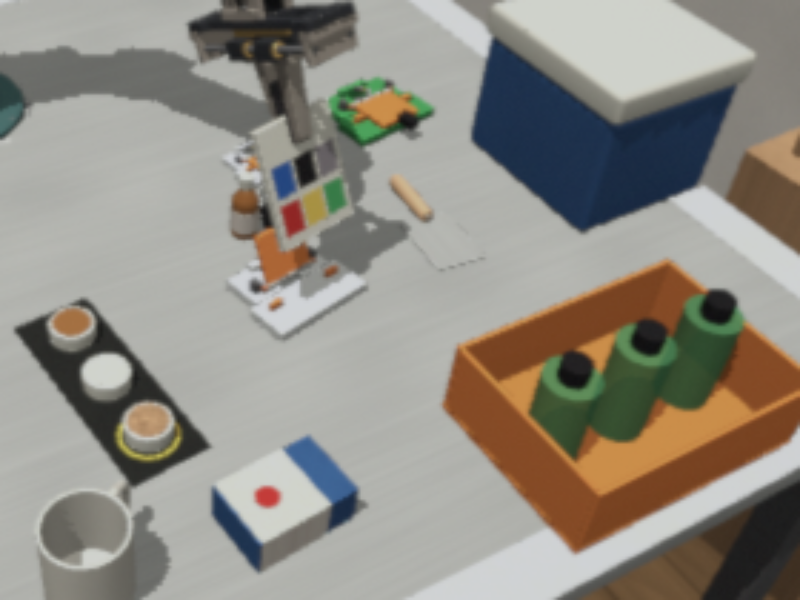

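```bash
python3 - <<'E'
from h import *
env.movel(*placetcp(.002,.05,y=.0008),rate=.15);print(st())
env.movel(*placetcp(-.0005,.012,y=.0008),rate=.12);print(st())
f0=np.array(env.sense()['wrist_force'])
for dz in (.008,.005,.003,.002,.001,0,-.001,-.002):
    env.movel(*placetcp(-.0015,dz,y=.0008),rate=.03);env.pause(.05)
    f=np.array(env.sense()['wrist_force'])-f0;print(dz,np.round(f,1),st())
    if np.linalg.norm(f)>2.5: break
p,d,c=shot('scene','s9.png')
ax=np.array([-np.sin(.43),0,np.cos(.43)]);n=np.array([np.cos(.43),0,np.sin(.43)])
F=np.array([-.017,.0008,.016]);mid=F+.065*ax+.005*n
print('expected offset',mid@n);cardfit(d,c,mid)
E
```

```text
t 35.42 ee [0.4826 0.2285 0.1599] w 0.0096 F [ 0.6  0.1 -1.3]
t 35.88 ee [0.4808 0.2284 0.1226] w 0.0100 F [ 0.5  1.1 -1. ]
0.008 [-1.1 -1.2 -0.6] t 36.22 ee [0.4795 0.2275 0.1183] w 0.0099 F [-0.6 -0.1 -1.5]
0.005 [-0.7 -1.  -0.1] t 36.52 ee [0.479  0.2274 0.1147] w 0.0096 F [-0.2  0.2 -1.1]
0.003 [-0.9 -1.8 -0.6] t 36.82 ee [0.4789 0.2274 0.1125] w 0.0095 F [-0.4 -0.7 -1.5]
0.002 [-0.7 -1.  -1.5] t 37.12 ee [0.479  0.2274 0.1116] w 0.0097 F [-0.1  0.2 -2.4]
0.001 [-0.5 -1.3 -2.1] t 37.42 ee [0.479  0.2274 0.1106] w 0.0098 F [ 0.  -0.2 -3.1]
expected offset -0.0037824849056056764
card: yaw err -0.0063 lean 0.4329 offset -0.0030  y [-0.0508  0.0487] z [0.0136 0.136 ] n 991
```

```bash
python3 - <<'E'
from h import *
def F():
    r=[]
    for _ in range(6): env.pause(.02);r.append(env.sense()['wrist_force'])
    return np.mean(r,0)
print(F())
for dz in (0.0,-.001,-.002,-.003):
    env.movel(*placetcp(-.0015,dz,y=.0008),rate=.03);f=F();print(dz,f,env.sense()['ee_pos'])
    if abs(f[2]+1.5)>2: break
E
```

```text
[-0.1354  0.1369 -2.0075]
0.0 [-1.0648 -0.3595  1.2802] [0.4792 0.2275 0.1098]
```

```bash
python3 - <<'E'
from h import *
effector.release();env.pause(.3);print(st())
R=np.array(env.sense()['tcp_rot']);P=np.array(env.sense()['ee_pos'])
env.movel(P-.05*R[:,1],rate=.12);print(st())
try: env.movel(P-.05*R[:,1]+[0,-.04,.12],rate=.25)
except env.PlanningError as e: print(e)
env.pause(.2);print(st())
p,d,c=shot('scene','s10.png')
ax=np.array([-np.sin(.43),0,np.cos(.43)]);n=np.array([np.cos(.43),0,np.sin(.43)])
mid=np.array([-.017,0,.016])+.065*ax+.005*n
cardfit(d,c,mid)
for k in ('card','card_face','tab','dish','vial'): print(k,[(np.round(r['at'],4).tolist(),np.round(local(np.array(r['at'])),4).tolist(),round(r['score'],2)) for r in tip_of('scene',k)[:3]])
p2,d2,c2=shot('top','t10.png');cardfit(d2,c2,mid)
cv2.imwrite('pics/s10c.png',cv2.hconcat([cv2.resize(p[100:250,190:340,::-1],(400,400)),cv2.resize(p2[100:300,190:390,::-1],(400,400))]))
E
```

```text
t 39.48 ee [0.479  0.2274 0.1096] w 0.0919 F [-0.   0.3 -1. ]
t 40.04 ee [0.4589 0.2226 0.155 ] w 0.0923 F [-0.2  0.4  0.1]
t 41.25 ee [0.4582 0.1834 0.2743] w 0.0921 F [0.1 0.2 0.4]
card: yaw err -0.0028 lean 0.4708 offset -0.0020  y [-0.0504  0.0485] z [0.0137 0.1342] n 1070
card [([0.5251, 0.238, 0.013], [-0.0127, 0.0015, 0.013], 0.63)]
card_face [([0.5503, -0.0134, -0.0015], [-0.0409, -0.2496, -0.0015], 0.72), ([0.4998, 0.2274, 0.0702], [-0.0396, -0.0035, 0.0702], 0.65)]
tab [([0.3244, 0.5231, 0.025], [-0.1489, 0.3224, 0.025], 0.58), ([0.3331, 0.3241, 0.0173], [-0.1823, 0.1261, 0.0173], 0.4)]
dish [([0.5499, -0.0097, 0.0022], [-0.0405, -0.2459, 0.0022], 0.66), ([0.6288, -0.0014, 0.0047], [0.0383, -0.2544, 0.0047], 0.6), ([0.4741, -0.0106, 0.0051], [-0.1148, -0.2308, 0.0051], 0.54)]
vial []
card: yaw err 0.0487 lean 0.4883 offset 0.0016  y [0.0095 0.0488] z [0.0171 0.135 ] n 122
```

View pics/s10c.png

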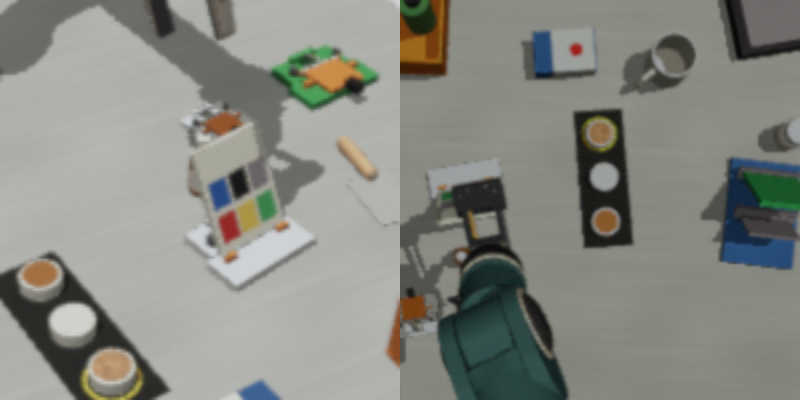

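```bash
python3 - <<'E'
from h import *
print(workorder.finish_job(),st())
E
```

```text
the job is handed in; nothing more can be done
the job is handed in; nothing more can be done
```

The job is done and handed in at about 41 s on the robot's clock. It gave no verdict.

- **Dish:** it was carried level from the folded stand and set on the empty ring. A close-up measured it within about 1 mm of the ring's centre.
- **Back:** I swung it up by its tab to about 1.3 rad and let go, and it snapped open. The tab was then seen where fully open puts it, within a few mm. My one direct lean fit of the bare back read 0.50 instead of 0.43. I did not rely on it because the fit also covered the tab.
- **Card:** I drew it out along its slot and lowered it until the ledge pushed back lightly. After release it stands behind the stops with the patches facing out, about 1 mm off centre and 0.003 rad off square.
    - It leans 0.47 rad against the back's 0.43, so it rests on the back's upper edge with a gap of about 2 mm at the foot. The foot is at x ≈ -16 mm, against the -15.5 asked for.

**Last checks:** the last pictures show the other dishes, blank, jar, carton and mug where they were. The networks no longer found the vial in the scene view, where the card hides most of it, so its final position was not measured. The top camera's card fit disagreed with the scene camera (0.05 rad off square), but it had few points because the arm was in the way, so I set it aside.

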